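Show the customer the matching new fitting

TASK

A customer at this plumbing counter has laid one worn fitting on the blue-grey rubber mat and wants the same kind new. Point at the worn fitting with the fingertips held just above it, within a few centimetres, for two seconds, then point in the same way at the bright brass fitting of the same kind in the sample tray for two seconds and finish with the fingertips still held there. Only point: touch nothing, and leave every fitting where it lies.

Things in the scene. Friction and masses are not known exactly. Their poses are not given: they have to be found in the camera images.
- mat: blue-grey ribbed rubber counter mat lying flat, 120 x 200 x 4 mm, long side along its own y; origin at the centre of its underside, z up. The customer's one worn fitting lies on it, together with a roll of thread seal tape (56 mm across, 14 mm high). Nothing in front of the robot between the mat, the tray and the scrap box, or on them, is taller than 60 mm above the counter; beside and behind them things are at most 160 mm tall out to 0.5 m left or right of the robot.
- sample_tray: shallow grey steel tray, 110 x 440 mm, walls 16 mm high, long side along its own y; origin at the centre of its underside. The five new brass fittings stand in it in one row about 84 mm apart, in any order and turned any way.
- scrap_box: open grey plastic box, 130 x 200 mm, 55 mm high, walls 4 mm; origin at the centre of its underside. It holds the two other worn fittings, which are scrap and not the customer's.
- worn_elbow_top (a point): worn, dull dark brown fitting with pale limescale round its mouths: 90-degree elbow lying flat: two round-collared open ends (33 mm diameter) at right angles, about 52 x 52 mm, 33 mm high. This point is at the middle of the fitting seen from above, at the height of its highest part; z up. It lies either on the mat (then it is the customer's) or in the scrap box.
- worn_tee_top (a point): worn, dull dark brown fitting with pale limescale round its mouths: tee lying flat: three round-collared open ends (33 mm diameter), a straight run 66 mm long with one branch in the middle, 66 x 50 mm, 33 mm high. This point is at the middle of the fitting seen from above, at the height of its highest part; z up. It lies either on the mat (then it is the customer's) or in the scrap box.
- worn_valve_top (a point): worn, dull dark brown fitting with pale limescale round its mouths: small ball valve: straight 68 mm body with a hexagon (33 mm) at each end and a red wing handle on top, 54 mm high; the handle is faded. This point is at the middle of the fitting seen from above, at the height of its highest part; z up. It lies either on the mat (then it is the customer's) or in the scrap box.
- new_elbow_top (a point): new, bright yellow brass 90-degree elbow lying flat: two round-collared open ends (33 mm diameter) at right angles, about 52 x 52 mm, 33 mm high. In the sample tray. This point is at the middle of the fitting seen from above, at the height of its highest part; z up.
- new_tee_top (a point): new, bright yellow brass tee lying flat: three round-collared open ends (33 mm diameter), a straight run 66 mm long with one branch in the middle, 66 x 50 mm, 33 mm high. In the sample tray. This point is at the middle of the fitting seen from above, at the height of its highest part; z up.
- new_valve_top (a point): new, bright yellow brass small ball valve: straight 68 mm body with a hexagon (33 mm) at each end and a red wing handle on top, 54 mm high. In the sample tray. This point is at the middle of the fitting seen from above, at the height of its highest part; z up.
- new_nipple_top (a point): new, bright yellow brass hexagon nipple standing on end: 32 mm hexagon round the middle of a threaded tube 27 mm in diameter, 46 mm high. In the sample tray. This point is at the middle of the fitting seen from above, at the height of its highest part; z up.
- new_union_top (a point): new, bright yellow brass pipe union standing on end: three stacked hexagons, the middle nut the widest (46 mm across flats), 48 mm high. In the sample tray. This point is at the middle of the fitting seen from above, at the height of its highest part; z up.
There are look-alikes about, which are no part of the job. What is shaped like the part that bears new_valve_top but green or purple is not meant.

How it is judged (in metres and radians):
On the way, in this order (a step that is already met when the one before it is completed fails the run):
1. the fingertips are held just above the worn fitting on the mat (((horizontal distance between worn_elbow_top and mat below 0.09 m and horizontal distance between the grasp point and worn_elbow_top below 0.035 m and z of the grasp point in the frame of worn_elbow_top between 0.01 and 0.085 m) or (horizontal distance between worn_tee_top and mat below 0.09 m and horizontal distance between the grasp point and worn_tee_top below 0.035 m and z of the grasp point in the frame of worn_tee_top between 0.01 and 0.085 m) or (horizontal distance between worn_valve_top and mat below 0.09 m and horizontal distance between the grasp point and worn_valve_top below 0.035 m and z of the grasp point in the frame of worn_valve_top between 0.01 and 0.085 m))), for 1.5 s.
2. the fingertips are held just above the new fitting of the same kind in the sample tray (((horizontal distance between worn_elbow_top and mat below 0.09 m and horizontal distance between the grasp point and new_elbow_top below 0.035 m and z of the grasp point in the frame of new_elbow_top between 0.01 and 0.085 m) or (horizontal distance between worn_tee_top and mat below 0.09 m and horizontal distance between the grasp point and new_tee_top below 0.035 m and z of the grasp point in the frame of new_tee_top between 0.01 and 0.085 m) or (horizontal distance between worn_valve_top and mat below 0.09 m and horizontal distance between the grasp point and new_valve_top below 0.035 m and z of the grasp point in the frame of new_valve_top between 0.01 and 0.085 m))), for 1.5 s.
At the end, for the whole second after the job is handed in: The grasp point is within 35 mm horizontally of the middle of the new fitting that is of the same kind as the worn one on the mat, and 10 to 85 mm above that fitting's top (fingertips about 0 to 65 mm above it); all worn and new fittings are within 8 mm of where they started (((horizontal distance between worn_elbow_top and mat below 0.09 m and horizontal distance between the grasp point and new_elbow_top below 0.035 m and z of the grasp point in the frame of new_elbow_top between 0.01 and 0.085 m) or (horizontal distance between worn_tee_top and mat below 0.09 m and horizontal distance between the grasp point and new_tee_top below 0.035 m and z of the grasp point in the frame of new_tee_top between 0.01 and 0.085 m) or (horizontal distance between worn_valve_top and mat below 0.09 m and horizontal distance between the grasp point and new_valve_top below 0.035 m and z of the grasp point in the frame of new_valve_top between 0.01 and 0.085 m)) and distance of each of worn_elbow_top, worn_tee_top, worn_valve_top, new_elbow_top, new_tee_top, new_valve_top, new_nipple_top, new_union_top from where it was at the start of the episode below 0.008 m); the robot touches nothing.
It fails at once if the fingers touch anything (contact force between the fingers and anything else above 0.3 N).
It fails at once if the arm or gripper touches anything (contact force between the arm and anything else above 0.3 N).
It fails at once if a fitting is moved, lifted or carried (distance of any of worn_elbow_top, worn_tee_top, worn_valve_top, new_elbow_top, new_tee_top, new_valve_top, new_nipple_top, new_union_top from where it was at the start of the episode above 0.008 m).
It also fails if it takes over 38 s, if anything falls off the work surface, if the arm or the gripper's body presses on something with over 40 N, if the wrist force passes 120 N, or if a joint passes its speed limit or range.

ROBOT

A 6-joint arm with a two-finger parallel gripper is mounted at the origin on the work surface. World frame = base frame: x ahead of the robot, y to its left, z up, the work surface at z = 0. Lengths are in mm, angles in rad, forces in N, time in s.
With the tool pointing down it reaches from about 350 to 975 mm from the base axis. Payload 7.1 kg.
Tool frame: the origin (TCP) lies on the front face of the gripper's body, between the roots of the fingers; the fingertips stand 80 mm ahead of it and the grasp point (between the pads) lies 61 mm ahead of it (env.tips_ahead is the distance from the TCP to the fingertips, in mm); z points along the fingers, y is the line along which they close (so a half turn about z gives the same grasp; the last joint's range is limited). The gripper opens to 88 mm and grips with 3 to 60 N. Pads are 20 mm wide; open, the fingers measure 115 mm over their backs; the gripper's body (75 mm by 178 mm) begins 61 mm behind the grasp point.
Start: joints at [-1.314, 0.423, 1.63, -0, 1.089, -0.019], TCP at [170.217, -601.358, 302.675] pointing down, gripper open.
Joint ranges: [-3, 3], [-0.9, 2.11], [0.09, 2.58], [-1.31, 4.45], [0.11, 2.69], [-2.54, 2.54]. Speed limits (rad/s): [2.39, 2.39, 3.01, 3.14, 3.14, 3.14].

INTERFACE

Orientations are given as a unit quaternion [x, y, z, w].
In Python, from station import env, set_gripper, viewer, workorder gives the robot as it stands. Calls block until the motion is done:
- env.reach(position, orientation): joint-space move of the TCP to a pose.
- env.move_l(position, rot=None, rate=150, f_stop=None): straight line of the TCP; rot=None keeps the orientation; rate is the mean speed in mm/s. With f_stop (N) it stops when the force on the tool has changed by that much, and returns True; else False.
- env.move_joints(angles): joint-space move.
- set_gripper(opening): finger opening in mm; the grip force is fixed at half the most; returns when the fingers have stopped.
- env.hold(seconds).
- env.ik(position, orientation): joint angles nearest the present ones, or None.
- env.read_state(): the state.
- viewer.camera(name): name is "scene" or "top"; returns the picture (480x640x3 uint8, blue, green, red); there is no depth.
- viewer.camera_params(name): a dict with "fx", "fy", "cx", "cy" (pixels), "pose" (4x4, takes a point from camera to world coordinates). Camera axes: x right, y up, looking along -z (the intrinsics and any distortion apply to the point x, -y, -z); pixel columns grow to the right and rows downward; lengths in mm; the calibration is good to about 2 mm. A picture is of the moment at which its call begins. camera_params takes no time and is no camera call.
A pose or a line that the arm cannot do raises env.IKError and nothing moves.
- workorder.sign_off(): hands the job in; it is judged then, once.
The state is a dict: "time_s": time; "qpos": joint angles; "dq": joint speeds; "tau": joint torques, N m; "tool_pos": TCP position; "orientation": TCP orientation; "force": force on the tool from outside, world axes, zero at the start; "wrist_torque": the same for the moment, N m; "width": finger opening in mm; "grip_force": force on a finger pad.
Only numpy, scipy, OpenCV 4.12 (cv2) and the standard library are available. Lean on these libraries where they do the work, as an engineer would, in place of code of your own. Each camera call takes 0.05 s, during which the arm holds its last target. There are 200 camera calls.

## Working session

There is one attempt and no reset: what is moved stays moved. The work goes in short steps, each a Python script; the robot and the scene stay as the last script left them, time stands still between calls to the robot, and variables do not carry over. Pictures are saved under pics/ and viewed, at most 10 in all, crops included, and the job is handed in when it is done.

```bash
mkdir -p pics
python3 - <<'E'
from station import env, viewer
import cv2
for n in("top","scene"):
    cv2.imwrite(f"pics/{n}0.png",viewer.camera(n)); p=viewer.camera_params(n); print(n,p)
E
```

```text
top {'fx': 438.36884368901127, 'fy': 438.36884368901127, 'cx': 318.6100537886802, 'cy': 239.33926599765397, 'pose': array([[ 1.12578681e-02,  9.84487551e-01, -1.75092897e-01,
         3.75265580e+02],
       [-9.99526611e-01,  6.06542421e-03, -3.01622981e-02,
        -6.04528699e+01],
       [-2.86323943e-02,  1.75349574e-01,  9.84089789e-01,
         8.58986064e+02],
       [ 0.00000000e+00,  0.00000000e+00,  0.00000000e+00,
         1.00000000e+00]])}
scene {'fx': 547.2263747796063, 'fy': 547.2263747796063, 'cx': 323.48501354259446, 'cy': 239.7859660688359, 'pose': array([[-5.95416338e-01, -4.87898516e-01,  6.38305900e-01,
         1.06790292e+03],
       [ 8.03402783e-01, -3.56798581e-01,  4.76695648e-01,
         3.73660992e+02],
       [-4.83246014e-03,  7.96649114e-01,  6.04422730e-01,
         6.01322013e+02],
       [ 0.00000000e+00,  0.00000000e+00,  0.00000000e+00,
         1.00000000e+00]])}
```

View pics/top0.png

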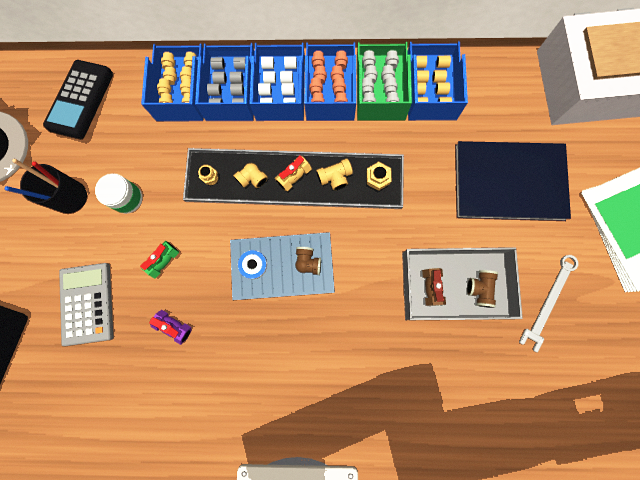

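View pics/scene0.png

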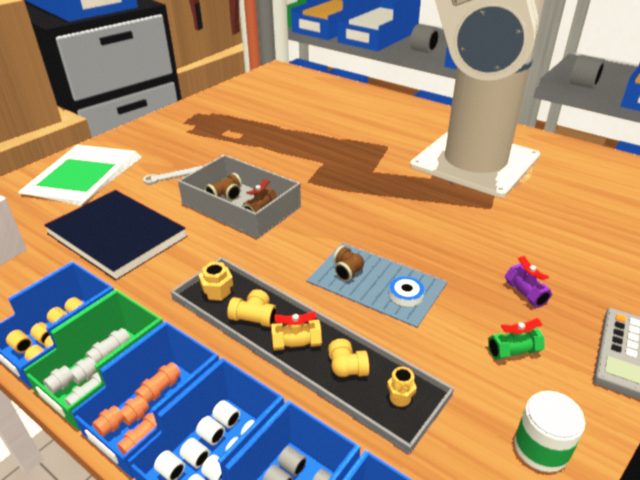

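The worn fitting on the mat, at top (308,261), is an elbow: two collared mouths at right angles and no handle. The box holds the valve (433,287) and the tee (485,288). The tray row is nipple (207,175), elbow (251,176), valve (293,173), tee (335,175), union (379,176), so the elbow at (251,176) is the match. I'll confirm both in one crop and compute positions.

```bash
cat > h.py <<'E'
import numpy as np
from station import viewer
def ray(name,u,v,z):
    p=viewer.camera_params(name); P=p["pose"]
    d=P[:3,:3]@np.array([(u-p["cx"])/p["fx"],-(v-p["cy"])/p["fy"],-1])
    o=P[:3,3]; return o+d*(z-o[2])/d[2]
E
python3 - <<'E'
import cv2,numpy as np
from h import ray
from station import env
im=cv2.imread("pics/top0.png")
a=cv2.resize(im[150:210,180:340],None,fx=5,fy=5,interpolation=3); b=cv2.resize(im[230:290,225:385],None,fx=5,fy=5,interpolation=3)
cv2.imwrite("pics/crop.png",np.vstack([a,b])) 
for n,l in {"top":[(308,261,20),(251,176,19),(305,110,20),(293,173,30),(207,175,40)],"scene":[(349,263,20),(348,359,19)]}.items():
    for u,v,z in l: print(n,u,v,ray(n,u,v,z).round(1))
print(env.read_state()["orientation"])
E
```

```text
top 308 261 [482.  -14.7  20. ]
top 251 176 [653.1 102.6  19. ]
top 305 110 [794.3  -3.7  20. ]
top 293 173 [655.8  17.1  30. ]
top 207 175 [648.  185.4  40. ]
scene 349 263 [480.3 -12.5  20. ]
scene 348 359 [649.8 102.   19. ]
[ 9.90508385e-01  1.37450747e-01 -9.15976753e-05 -6.51176061e-04]
```

View pics/crop.png

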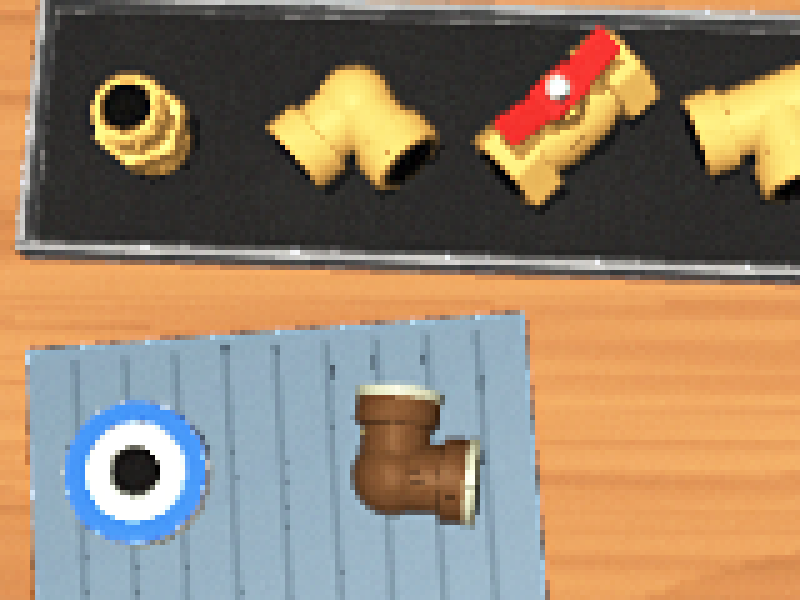

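The crop confirms it: worn elbow at the bottom (centred about (308,261)), brass elbow at the top (about (251,175)), with no handle or third mouth on either. Both cameras agree within 4 mm: worn (481,-14), new (651,102). Pointing now.

Run:
```python
from station import env,set_gripper,viewer
import cv2
q=[1,0,0,0]
set_gripper(0)
env.reach([481,-14,280],q)
env.move_l([481,-14,150],rate=120)
cv2.imwrite("pics/p1.png",viewer.camera("scene"))
env.hold(2.2)
env.move_l([481,-14,220]); env.move_l([651,102,220]); env.move_l([651,102,149],rate=100)
env.hold(2.2)
cv2.imwrite("pics/p2.png",viewer.camera("scene"))
s=env.read_state(); print(s["time_s"],s["tool_pos"],s["orientation"],s["force"])
a,b=[cv2.imread(f"pics/p{i}.png")[100:480,150:550] for i in(1,2)]
cv2.imwrite("pics/p12.png",cv2.hconcat([a,b]))
```

```text
12.5417 [651.00528117 101.99876952 149.00280991] [ 1.00000000e+00 -7.33471588e-06  1.16790229e-06 -1.01491945e-05] [-0.68388073  0.80111447 -0.26984669]
```

View pics/p12.png

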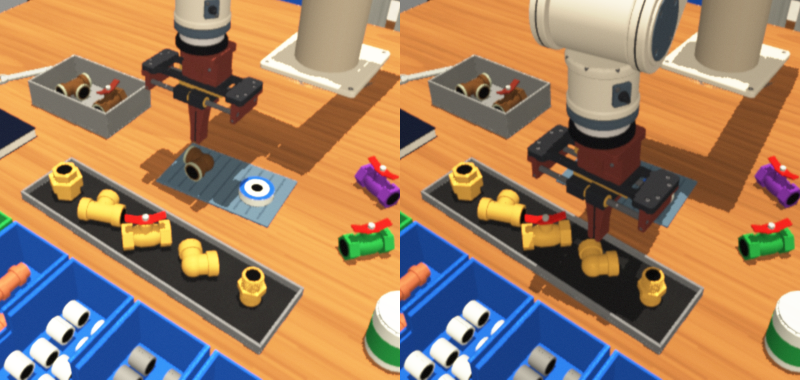

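The left half shows the closed fingertips just above the worn elbow (about (200,145)). The right half shows them just above the brass elbow (about (598,240)). Nothing has been touched or moved, so I'm handing in.

```bash
python3 -c "
from station import workorder
print(workorder.sign_off())"
```

```text
the job is handed in; nothing more can be done
None
```

I pointed at the worn elbow on the mat, then at the matching new brass elbow in the tray, about two seconds each; nothing appeared touched or moved in the pictures, and I handed the job in with the fingertips still above the new elbow (no verdict was returned).

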